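# Set out staple sticks and hold the loader open at its mark

### The arm

A 7-joint arm with a two-finger parallel gripper is mounted at the origin on a cart in front of the work surface, level with it; the furniture and walls round the work are solid. World frame = base frame: x ahead of the robot, y to its left, z up, the work surface at z = 0. Lengths are in m, angles in rad, forces in N, time in s.
With the tool pointing down it reaches from about 0.425 to 0.825 m from the base axis. Payload 3.6 kg.
Tool frame: the origin (TCP) lies between the finger pads; the fingertips stand 22 mm ahead of it and the grasp point (between the pads) lies 3 mm ahead of it; z points along the fingers, y is the line along which they close (so a half turn about z gives the same grasp; the last joint's range is limited). The gripper opens to 93 mm and grips with 3 to 60 N. Pads are 15 mm wide; open, the fingers measure 128 mm over their backs; the gripper's body (75 mm by 188 mm) begins 65 mm behind the grasp point.
Start: joints at [1.226, 0.615, -0.013, 1.423, 0.008, 1.103, -0.04], TCP at [0.204, -0.617, 0.217] pointing down, gripper open.
Joint ranges: [-3.12, 3.12], [-0.3, 2.06], [-1.34, 1.32], [0.26, 2.42], [-1.36, 4.5], [0.01, 1.98], [-2.84, 2.84]. Speed limits (rad/s): [2.79, 2.79, 3.14, 3.14, 3.14, 3.14, 3.14].

### API

Orientations are given as a unit quaternion [x, y, z, w].
In Python, from station import manip gives the robot as it stands. Calls block until the motion is done:
- manip.move_to(position, orientation): joint-space move of the TCP to a pose.
- manip.movel(position, v=0.15, frame=None, guard=None): straight line of the TCP; frame=None keeps the orientation; v is the mean speed in m/s. With guard (N) it stops when the force on the tool has changed by that much, and returns True; else False.
- manip.movej(angles): joint-space move.
- manip.set_gripper(opening, strength=None): finger opening in m; strength is the grip in N (None keeps the last); returns when the fingers have stopped.
- manip.sleep(seconds).
- manip.ik(position, orientation): joint angles nearest the present ones, or None.
- manip.observe(): the state.
- manip.grab_frame(name): name is "scene" or "top" or "wrist"; returns a dict with "pixels" (420x560x3 uint8, blue, green, red), "range_z" (420x560 float32, m along the optical axis (not along the pixel's ray), 0 where there is no reading), "vertical_fov" (degrees; the focal length in pixels is half the picture's height over the tangent of half this angle, whatever the lens; pixels are square), "cx", "cy" (the principal point, pixels), "xyz" and "orientation" of the camera in the world. Camera axes: x right, y up, looking along -z (the intrinsics and any distortion apply to the point x, -y, -z); pixel columns grow to the right and rows downward; lengths in m; the calibration is good to about 2 mm. A picture is of the moment at which its call begins.
A pose or a line that the arm cannot do raises manip.IKError and nothing moves.
- manip.finish_job(): hands the job in; it is judged then, once.
Trained networks look in the newest picture that a camera, given by its name, has taken for a name from the list of things; names that differ only in an ending like _2 or _b are one class to them, and where a whole thing is asked for, a point or a joint stands for the part that bears it (a point fixed in the world has none). Each returns a list of dicts, best first, with "conf" (0 to 1); they miss things now and then, are a little off and sometimes report something else, mostly with a low value. They report only what shows in the picture. A call takes as long as a camera call.
- manip.trace(camera, query): "mask" (420x560 bool, what is visible of it) and "position" ([column, row] in pixels, amid what is visible of it).
The state is a dict: "time_s": time; "q": joint angles; "joint_velocities": joint speeds; "joint_torque": joint torques, N m; "tool_pos": TCP position; "eef_rot": TCP orientation; "ft_force": force on the tool from outside, world axes, zero at the start; "ft_torque": the same for the moment, N m; "opening": finger opening in m; "finger_force": force on a finger pad.
Only numpy, scipy, OpenCV 4.12 (cv2) and the standard library are available. Lean on these libraries where they do the work, as an engineer would, in place of code of your own. Each camera call takes 0.05 s, during which the arm holds its last target. There are 200 camera calls.

### The job

Get the staple loader ready for me to refill: lay the two loose staple sticks crosswise on the pair lying in the tray, side by side with at least a finger's width between them, so that each rests level across both lower sticks, centred, in a neat two-layer stack, and let go of them. Then take the loader's upright grip and pull the spring slide out until its pointers line up with the two mark blocks on the base, and finish while still holding it there against the spring, without letting go. Leave everything else on the desk where it is.

Things in the scene. Friction and masses are not known exactly. Their poses are not given: they have to be found in the camera images.
- tray: Black plastic refill tray, fixed to the desk during a run, 116 x 116 mm; origin at the centre of its underside, z up. Floor 6 mm above the desk, rim and locating ribs 4 mm higher. The lower pair of staple sticks lies in it, along the tray's x, at tray y = +30 and -30 mm. Behind the tray and the loose sticks stands a tall printer, its front near x = 0.59 m: keep arm and gripper clear of it.
- lower_left: Steel staple stick, a grey inverted channel 100 x 14 x 13 mm (x, y, z), 40 to 85 g; origin at the centre of its underside, x along its length, z up. Loose, lies in the tray at tray y = +30 mm, its top 19 mm above the desk; to be left there.
- lower_right: Steel staple stick, a grey inverted channel 100 x 14 x 13 mm (x, y, z), 40 to 85 g; origin at the centre of its underside, x along its length, z up. Loose, lies in the tray at tray y = -30 mm, its top 19 mm above the desk; to be left there.
- stick_a: Steel staple stick, a grey inverted channel 100 x 14 x 13 mm (x, y, z), 40 to 85 g; origin at the centre of its underside, x along its length, z up. Lies loose on the bare desk to the left of the tray, along y within 0.3 rad; to be laid on the lower pair (either side of the upper layer).
- stick_b: Steel staple stick, a grey inverted channel 100 x 14 x 13 mm (x, y, z), 40 to 85 g; origin at the centre of its underside, x along its length, z up. Lies loose on the bare desk to the left of the tray, along y within 0.3 rad; to be laid on the lower pair (either side of the upper layer).
- loader: Staple loader, fixed to the desk during a run: grey base plate 260 x 100 mm, top 17 mm above the desk, on which a white housing 69 mm high stands over the rear part (loader x from +32 to +128 mm). Origin at the centre of the base's underside; its front is -x, the slide comes out along -x.
- slide: The loader's spring slide: aluminium trough 30 mm wide, its top 31 mm above the desk, with a black grip at its front. Origin at the grip's foot, on the base plate's top, in line with the pointers (wings with a white line, 31 mm to either side); axes parallel to the loader's. Shut it is at loader x = -35 mm; it pulls out 95 mm to loader -x. A spring draws it in: 3.6 N shut, 0.6 N more per cm.
- grip_top (a point): Centre of the top of the slide's upright black grip, 66 mm above the desk. The grip is 12 mm thick along the pull, 32 mm wide and stands 35 mm above the trough; 61 mm of clear space between it and the housing when shut.
- mark: The mark: two small black blocks with a white ridge line, 12 x 10 mm, 8 mm high, 42 mm to either side of the slide on the base plate, fixed during a run. Origin midway between them on the base plate's top, axes parallel to the loader's. The slide is at the mark when its origin has the same loader x as this one: 45 to 85 mm out from shut, different each time.
- staple_box: Bystander: carton of staples 42 x 88 x 27 mm, loose near the front edge of the desk, by the cables; origin at the centre of its underside.
- sticky_pad: Bystander: pad of sticky notes 77 x 77 x 13 mm, loose, to the right of the loader; origin at the centre of its underside.
- binder_clip: Bystander: binder clip 23 x 41 x 36 mm, loose, between the loader and the printer; origin at the centre of its underside.

How it is judged:
By the outcome, as a careful person would: the job done as asked, in the order asked, and still so for the second after the job is handed in, while the arm keeps its last pose, push and grip.
It also fails if it takes over 70 s, if anything falls off the work surface, if the arm or the gripper's body presses on something with over 40 N, if the wrist force passes 120 N, or if a joint passes its speed limit or range.

## Working session

There is one attempt and no reset: what is moved stays moved. The work goes in short steps, each a Python script; the robot and the scene stay as the last script left them, time stands still between calls to the robot, and variables do not carry over. Pictures are saved under pics/ and viewed, at most 10 in all, crops included, and the job is handed in when it is done.

```bash
mkdir -p pics; ls; python3 - <<'E'
from station import manip
import cv2,numpy as np
s=manip.observe();print(s['time_s'],s['tool_pos'],s['eef_rot'],s['opening'])
for n in("scene","top"):
    f=manip.grab_frame(n);cv2.imwrite(f"pics/{n}0.png",f["pixels"]);print(n,{k:v for k,v in f.items() if k not in("pixels","range_z")})
    for q in("stick_a","tray","slide","mark","grip_top","loader"):
        print(q,[(round(d["conf"],2),np.round(d["position"]).tolist(),int(d["mask"].sum())) for d in manip.trace(n,q)])
E
```

```text
pics
0.0 [ 0.20346245 -0.61651082  0.21558303] [ 9.87312764e-01  1.58782527e-01 -2.45683451e-04 -1.24699297e-03] 0.09293580232200574
scene {'vertical_fov': 53.91816801792283, 'cx': 274.1945569010078, 'cy': 207.1922524673224, 'xyz': array([-0.13956643,  0.75892529,  0.6118757 ]), 'orientation': array([-0.16609663,  0.50914058,  0.80907761, -0.24203552])}
stick_a [(0.64, [183.0, 303.0], 332), (0.55, [223.0, 319.0], 373)]
tray [(0.72, [245.0, 271.0], 788), (0.33, [182.0, 302.0], 336)]
slide [(0.52, [286.0, 192.0], 199)]
mark []
grip_top [(0.78, [285.0, 188.0], 187)]
loader [(0.58, [284.0, 189.0], 1202)]
top {'vertical_fov': 51.00614655101342, 'cx': 278.7613305374965, 'cy': 204.00023183734388, 'xyz': array([ 0.20935894, -0.15305632,  1.51061627]), 'orientation': array([-0.06532575,  0.06197393,  0.7105352 , -0.69787643])}
stick_a [(0.68, [167.0, 240.0], 139)]
tray [(0.7, [216.0, 215.0], 932)]
slide [(0.59, [349.0, 163.0], 197)]
mark [(0.64, [294.0, 248.0], 323)]
grip_top [(0.61, [346.0, 165.0], 222)]
loader [(0.96, [356.0, 160.0], 2244)]
```

View pics/scene0.png

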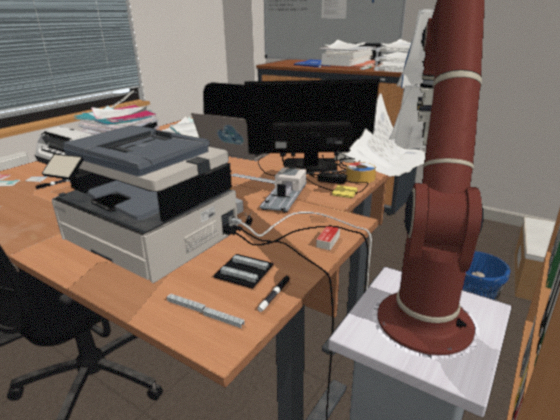

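View pics/top0.png

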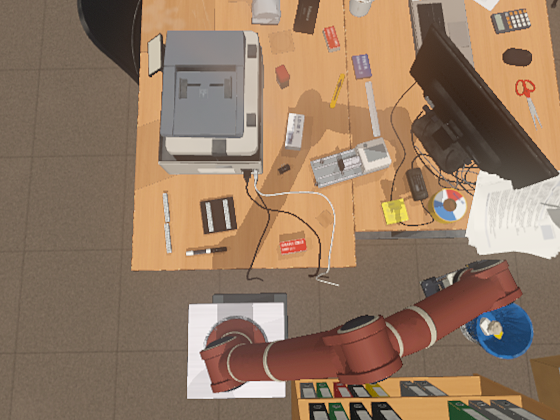

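The scene view shows the two loose sticks end to end at about (183,303) and (223,319), the tray at (245,271) and the loader at (284,189). In the top view the sticks are at (167,207) and (167,240), the tray at (218,215), and the loader at (350,165) with its slide pointing left and its housing to the right. I'll get rough positions from these, then refine with the wrist camera.

```bash
cat > h.py <<'E'
from station import manip
import cv2,numpy as np
from scipy.spatial.transform import Rotation as R
def down(yaw): # tool z down; tool y axis at angle yaw+90deg mirrored: x axis of tool at yaw
    return (R.from_euler('z',yaw)*R.from_euler('x',np.pi)).as_quat()
def cloud(f):
    h=f["range_z"].shape[0];F=h/2/np.tan(np.radians(f["vertical_fov"])/2)
    v,u=np.mgrid[:h,:f["range_z"].shape[1]];d=f["range_z"]
    P=np.stack([(u-f["cx"])/F*d,-(v-f["cy"])/F*d,-d],-1)
    W=P@R.from_quat(f["orientation"]).as_matrix().T+f["xyz"]; W[d==0]=np.nan
    return W
def proj(f,p):
    F=f["range_z"].shape[0]/2/np.tan(np.radians(f["vertical_fov"])/2)
    q=(np.asarray(p)-f["xyz"])@R.from_quat(f["orientation"]).as_matrix()
    return np.stack([f["cx"]+F*q[...,0]/-q[...,2],f["cy"]-F*q[...,1]/-q[...,2]],-1)
E
python3 - <<'E'
from h import *
for n,pts in(("top",[(167,205),(167,240),(216,215),(320,170),(346,165),(375,155),(290,130),(283,168),(205,250),(394,211),(235,345)]),("scene",[(183,303),(223,319),(245,271),(270,295),(285,192)])):
    f=manip.grab_frame(n);W=cloud(f)
    for u,v in pts: print(n,u,v,np.round(W[v,u],3))
f=manip.grab_frame("wrist");print({k:v for k,v in f.items() if k not in("pixels","range_z")})
s=manip.observe();Rt=R.from_quat(s['eef_rot']);print("cam in tool",Rt.inv().apply(f['xyz']-s['tool_pos']),(Rt.inv()*R.from_quat(f['orientation'])).as_matrix().round(3))
E
```

```text
top 167 205 [0.487 0.24  0.007]
top 167 240 [0.364 0.235 0.015]
top 216 215 [0.449 0.07  0.005]
top 320 170 [ 0.599 -0.294  0.019]
top 346 165 [ 0.616 -0.386  0.019]
top 375 155 [ 0.634 -0.477  0.072]
top 290 130 [ 0.741 -0.192  0.039]
top 283 168 [ 0.61  -0.165  0.014]
top 205 250 [0.328 0.104 0.016]
top 394 211 [ 0.45  -0.544  0.014]
top 235 345 [ 0.052 -0.026  0.291]
scene 183 303 [0.479 0.247 0.008]
scene 223 319 [0.365 0.238 0.007]
scene 245 271 [0.44  0.063 0.005]
scene 270 295 [0.321 0.121 0.014]
scene 285 192 [ 0.589 -0.362  0.04 ]
{'vertical_fov': 61.19113066356588, 'cx': 280.35006731136247, 'cy': 208.67857324942617, 'xyz': array([ 0.27678309, -0.59271152,  0.38436952]), 'orientation': array([-0.11407572,  0.0818879 , -0.58002266,  0.80240565])}
cam in tool [ 0.07704656 -0.00037574 -0.16758421] [[ 0.     0.961  0.278]
 [ 1.    -0.    -0.001]
 [-0.001  0.278 -0.961]]
```

```bash
python3 - <<'E'
from h import *
for nm,p in(("load",(0.52,-0.35,0.26)),("tray",(0.45,0.13,0.25)),("A",(0.48,0.24,0.02)),("B",(0.365,0.238,0.02)),("P1",(0.425,0.068,0.035)),("P2",(0.469,0.068,0.035)),("grip",(0.6,-0.36,0.056))):
    for y in np.radians([-180,-135,-90,-45,0,45,90,135]):
        q=manip.ik(p,down(y));print(nm,round(np.degrees(y)),None if q is None else np.round(q,2))
E
```

```text
load -180 [ 0.98  0.64 -0.76  1.42  0.45  1.26  1.75]
load -135 [ 1.13  0.77 -1.15  1.41  0.7   1.4   2.33]
load -90 [ 0.29  0.57  0.46  1.44 -0.26  1.19 -2.35]
load -45 [ 0.41  0.55  0.25  1.44 -0.14  1.17 -1.68]
load 0 [ 0.53  0.54  0.04  1.43 -0.02  1.17 -0.99]
load 45 [ 0.65  0.55 -0.15  1.43  0.09  1.17 -0.3 ]
load 90 [ 0.76  0.56 -0.35  1.42  0.2   1.19  0.39]
load 135 [ 0.88  0.59 -0.56  1.42  0.32  1.22  1.07]
tray -180 [ 0.5   0.59 -1.31  1.85  0.61  1.19  0.56]
tray -135 [ 0.44  0.5  -1.15  1.86  0.51  1.12  1.46]
tray -90 [ 0.44  0.5  -1.15  1.86  0.51  1.12  2.25]
tray -45 [-0.05  0.32 -0.37  1.87  0.14  0.98 -2.84]
tray 0 [ 0.04  0.33 -0.49  1.87  0.18  0.99 -2.1 ]
tray 45 [ 0.18  0.36 -0.7   1.86  0.27  1.01 -1.42]
tray 90 [ 0.28  0.4  -0.84  1.86  0.34  1.04 -0.71]
tray 135 [ 0.41  0.47 -1.07  1.86  0.47  1.09 -0.06]
A -180 [-0.15  0.79 -0.57  1.93  0.7   0.64  0.41]
A -135 [ 0.14  1.04 -1.15  1.92  1.14  1.05  0.81]
A -90 [ 0.14  1.04 -1.15  1.92  1.14  1.05  1.59]
A -45 [-0.6   0.72  0.15  1.94 -0.21  0.49 -2.66]
A 0 [-0.53  0.72  0.04  1.94 -0.05  0.49 -2.03]
A 45 [
[... 1073 characters left out ...]
15  2.08  1.14  0.96  1.83]
P2 -45 [-0.31  0.64  0.18  2.1  -0.27  0.41 -2.27]
P2 0 [-0.2   0.64  0.01  2.1  -0.02  0.4  -1.74]
P2 45 [-0.11  0.64 -0.12  2.1   0.17  0.41 -1.15]
P2 90 [-0.03  0.65 -0.23  2.1   0.34  0.43 -0.53]
P2 135 [ 0.03  0.66 -0.33  2.09  0.47  0.46  0.13]
grip -180 [ 0.84  0.95 -0.67  1.4   0.64  1.02  1.6 ]
grip -135 [ 1.01  1.13 -1.15  1.4   1.04  1.28  2.15]
grip -90 [ 0.27  0.9   0.46  1.43 -0.45  0.92 -2.28]
grip -45 [ 0.38  0.87  0.25  1.42 -0.25  0.88 -1.65]
grip 0 [ 0.48  0.86  0.06  1.42 -0.06  0.87 -1.02]
grip 45 [ 0.57  0.86 -0.11  1.42  0.11  0.88 -0.36]
grip 90 [ 0.65  0.87 -0.27  1.41  0.26  0.9   0.31]
grip 135 [ 0.75  0.9  -0.47  1.41  0.45  0.94  0.95]
```

```bash
python3 - <<'E'
from h import *
import pickle
for n,p in(("L",(0.60,-0.33,0.21)),("T",(0.43,0.185,0.25))):
    manip.move_to(p,down(np.pi/2)); manip.sleep(.3)
    f=manip.grab_frame("wrist")
    for q in("stick_a","tray","slide","mark","grip_top","loader"):
        r=manip.trace("wrist",q);f[q]=r
        print(n,q,[(round(d["conf"],2),np.round(d["position"]).tolist(),int(d["mask"].sum())) for d in r])
    pickle.dump(f,open(f"{n}.pkl","wb"));cv2.imwrite(f"pics/w{n}.png",f["pixels"])
print(manip.observe()['time_s'],manip.observe()['q'].round(2))
E
```

```text
L stick_a []
L tray [(0.58, [14.0, 57.0], 2851)]
L slide [(0.95, [298.0, 246.0], 2378)]
L mark [(0.6, [232.0, 138.0], 241)]
L grip_top [(0.62, [299.0, 243.0], 2502)]
L loader [(0.82, [298.0, 232.0], 19985)]
T stick_a [(0.72, [324.0, 126.0], 1268), (0.64, [228.0, 134.0], 1232)]
T tray [(0.71, [297.0, 269.0], 5580)]
T slide []
T mark []
T grip_top []
T loader []
5.9 [-0.08  0.33 -0.5   1.87  0.19  0.99 -0.66]
```

View pics/wL.png

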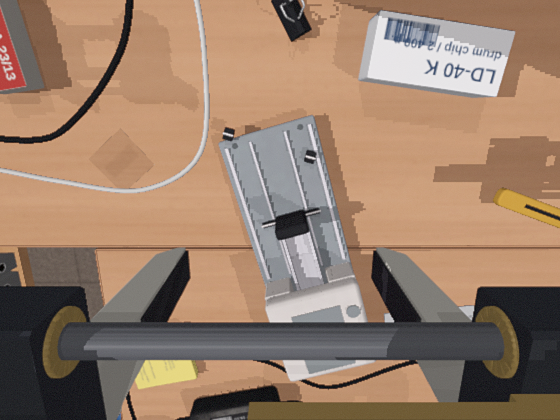

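View pics/wT.png

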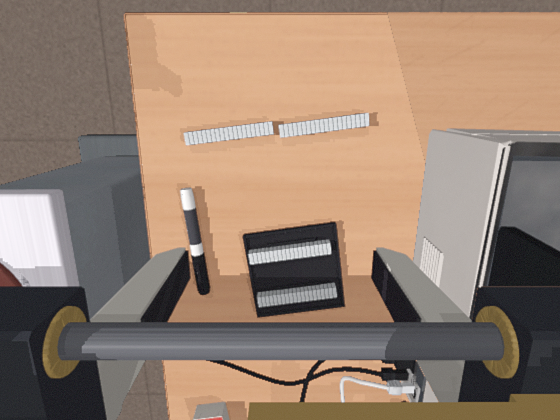

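```bash
python3 - <<'E'
from h import *
import pickle
def rect(p,name):
    (c,s,a)=cv2.minAreaRect((p*1000).astype(np.float32)); 
    if s[0]<s[1]: s=s[::-1];a+=90
    print(name,"c",np.round(c,1),"size",np.round(s,1),"ang",round((a+90)%180-90,1),len(p))
f=pickle.load(open("T.pkl","rb"));W=cloud(f);z=W[...,2]
print("desk",np.nanmedian(z[60:110,200:360]), z[90:95:2,200:360:40])
for d in f["stick_a"]+f["tray"]:
    m=d["mask"]; P=W[m]; print("z pct",np.nanpercentile(P[:,2],[5,50,95]).round(4))
    rect(P[:,:2][np.isfinite(P[:,0])],"mask")
# bright sticks, in image polygons
g=f["pixels"].astype(int); 
sat=g.max(2)-g.min(2)
for nm,(u0,u1,v0,v1) in dict(s1=(175,277,110,155),s2=(277,375,105,145),l1=(243,336,235,268),l2=(250,345,278,312)).items():
    M=np.zeros(z.shape,bool);M[v0:v1,u0:u1]=1
    Zt=0.013 if nm[0]=='s' else 0.019
    M&=(sat<60)&(g.min(2)>110)&(z>Zt-0.006)
    M=cv2.morphologyEx(M.astype(np.uint8),cv2.MORPH_OPEN,np.ones((3,3),np.uint8))>0
    print(np.nanmedian(z[M]).round(4));rect(W[M][:,:2],nm)
# tray dark
M=np.zeros(z.shape,bool);M[215:325,235:352]=1;M&=(g.max(2)<70);M=cv2.morphologyEx(M.astype(np.uint8),cv2.MORPH_OPEN,np.ones((5,5),np.uint8))>0
rect(W[M][:,:2],"tray")
f=pickle.load(open("L.pkl","rb"));W=cloud(f);z=W[...,2];g=f["pixels"].astype(int)
for d in f["mark"]+f["slide"][:1]+f["grip_top"][:1]:
    P=W[d["mask"]];P=P[np.isfinite(P[:,0])];print(d["position"],P.mean(0).round(4));rect(P[:,:2],"mask")
for b in((215,245,120,148),(298,322,145,170),(270,312,205,240)):
    M=np.zeros(z.shape,bool);M[b[2]:b[3],b[0]:b[1]]=1;M&=g.max(2)<75
    P=W[M];print("dark",b,P.mean(0).round(4),np.percentile(P[:,2],[5,50,95]).round(3));rect(P[:,:2],"r")
# base plate: z about .017
M=(z>0.012)&(z<0.022);M[:,:200]=0;M[:,365:]=0;M[290:]=0;M[:110]=0
c=np.array([W[...,0],W[...,1]]);rect(W[M][:,:2],"plate")
P=W[(z>0.061)&(z<0.072)&(np.mgrid[:420,:560][0]<245)&(np.mgrid[:420,:560][0]>195)&(abs(np.mgrid[:420,:560][1]-290)<40)];print("griptop",P.mean(0));rect(P[:,:2],"griptop")
c=f["pixels"][100:300,190:390];cv2.imwrite("pics/cL.png",cv2.resize(c,None,fx=3,fy=3,interpolation=cv2.INTER_CUBIC))
E
```

```text
desk -0.00044811262923330486 [[-0.00100827 -0.00071702 -0.00056324  0.00045189]
 [-0.00174584  0.00071097  0.00078752  0.00013398]
 [ 0.00015985 -0.00011302 -0.0007631   0.00168277]]
z pct [0.0007 0.0125 0.0139]
mask c [479.6 241.1] size [104.5  16.2] ang 7.3 1259
z pct [0.002  0.0126 0.014 ]
mask c [371.8 232.4] size [99.8 17. ] ang 6.0 1229
z pct [0.0044 0.0061 0.0104]
mask c [448.3  57.2] size [124.7 119.5] ang -81.8 5556
0.0127
s1 c [371.6 232.9] size [99.9 14.2] ang 7.0 1153
0.0126
s2 c [478.1 241.7] size [99.7 14.2] ang 7.5 1155
0.0187
l1 c [441.   90.4] size [100.   14.7] ang 8.0 977
0.0188
l2 c [450.3  31.1] size [99.5 15. ] ang 7.9 841
tray c [447.8  60.9] size [115.5 114.1] ang -81.8 5008
[231.7, 137.5] [ 0.5845 -0.2893  0.023 ]
mask c [ 588.4 -290.7] size [93.  11.9] ang -15.5 239
[298.2, 245.7] [ 0.6182 -0.3945  0.0334]
mask c [ 612.5 -403.4] size [93.7 60.6] ang -85.8 2367
[299.2, 243.2] [ 0.6181 -0.3951  0.0331]
mask c [ 621.  -403.2] size [92.1 61.7] ang -73.2 2490
dark (215, 245, 120, 148) [nan nan nan] [nan nan nan]
r c [ 548.  -279.8] size [11.1  8.7] ang 72.3 80
dark (298, 322, 145, 170) [ 0.6285 -0.3017  0.0234] [0.022 0.023 0.025]
r c [ 628.6 -301.9] size [12.1  9.3] ang 74.4 84
dark (270, 312, 205, 240) [nan nan nan] [nan nan nan]
r c [ 609.4 -365.1] size [43.2 11.9] ang 16.2 792
plate c [ 607.3 -356.9] size [193.5 100.3] ang -74.0 13173
griptop [ 0.60985316 -0.364649    0.06484298]
griptop c [ 610.  -365.5] size [31.7 13.5] ang 15.9 429
```

View pics/cL.png

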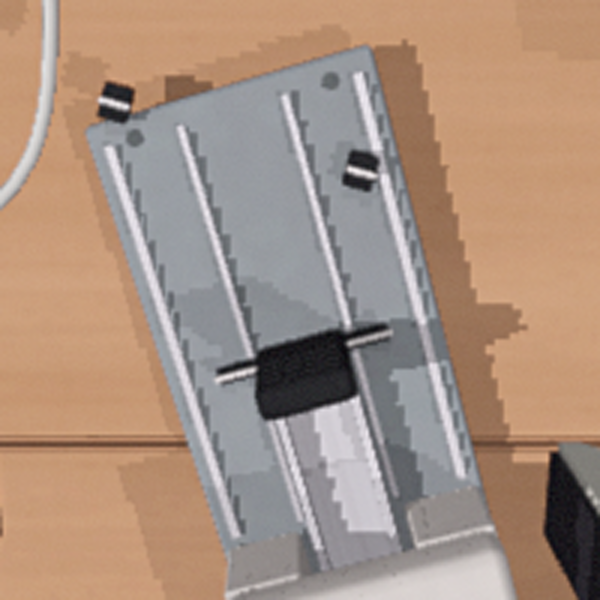

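The wrist crop shows the mark blocks at crop (115,100) and (360,170). They are turned relative to the loader, but the point midway between them lies on the slide axis, about 77 mm out, and that is the target. Next I'll stack the sticks.

```bash
cat > stack.py <<'E'
from h import *
import sys
C=np.array([.4460,.0608]);t=np.radians(8.0);s=.024
def go(pick,yaw,sgn):
    q=down(np.pi+yaw);up=.11
    manip.move_to([*pick,up],q); manip.set_gripper(.045)
    manip.movel([*pick,.024],v=.12); manip.set_gripper(0.0,strength=20)
    o=manip.observe();print("grip",o['opening'].round(4),o['finger_force'],o['tool_pos'].round(4))
    manip.movel([*pick,up],v=.15)
    pl=C+sgn*s*np.array([np.cos(t),np.sin(t)])
    if pick[0]>.45: manip.movel([.44,pick[1],up],v=.15)
    manip.move_to([*pl,up],down(np.pi/2+t)); print("held",manip.observe()['opening'].round(4))
    manip.movel([*pl,.048],v=.12); print("contact",manip.movel([*pl,.0405],v=.02,guard=2.5),manip.observe()['tool_pos'].round(4))
    manip.set_gripper(.026); manip.movel([*pl,up],v=.12)
    print("t",manip.observe()['time_s'])
a=sys.argv[1]
if a=='2': go(np.array([.4781,.2415]),np.radians(7.4),1)
else: go(np.array([.3717,.2328]),np.radians(7.0),-1)
manip.movel([.43,.15,.2],v=.2) if a!='2' else None
f=manip.grab_frame("wrist");cv2.imwrite(f"pics/p{a}.png",f["pixels"])
import pickle;pickle.dump(f,open(f"p{a}.pkl","wb"))
E
python3 stack.py 2
```

```text
Traceback (most recent call last):
  File "stack.py", line 17, in <module>
    if a=='2': go(np.array([.4781,.2415]),np.radians(7.4),1)
               ~~^^^^^^^^^^^^^^^^^^^^^^^^^^^^^^^^^^^^^^^^^^^
  File "stack.py", line 8, in go
    o=manip.observe();print("grip",o['opening'].round(4),o['finger_force'],o['tool_pos'].round(4))
                                   ^^^^^^^^^^^^^^^^^^
AttributeError: 'float' object has no attribute 'round'
```

```bash
sed -i "s/o\['opening'\].round(4)/round(o['opening'],4)/; s/manip.observe()\['opening'\].round(4)/round(manip.observe()['opening'],4)/" stack.py
sed 's/^    manip.move_to(\[\*pick,up\],q); manip.set_gripper(.045)/    pass/; s/^    manip.movel(\[\*pick,.024\],v=.12);/    pass;/' stack.py > stack_r.py; sed -n 5,9p stack_r.py; python3 stack_r.py 2
```

```text
q=down(np.pi+yaw);up=.11
    pass
    pass; manip.set_gripper(0.0,strength=20)
    o=manip.observe();print("grip",round(o['opening'],4),o['finger_force'],o['tool_pos'].round(4))
    manip.movel([*pick,up],v=.15)
grip 0.0007 0.0 [0.4781 0.2415 0.024 ]
held 0.0006
contact False [0.4698 0.0641 0.0405]
t 14.4333
```

View pics/p2.png

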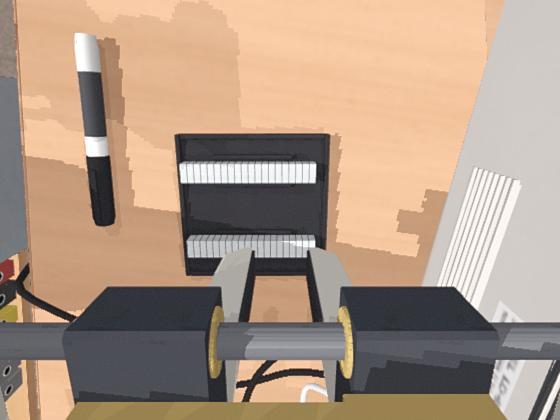

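The gripper came up empty: the fingers closed fully, and the view shows the tray pair undisturbed at (248,172) and (250,246). I'll go back and look at the sticks.

```bash
cat > look.py <<'E'
from h import *
import pickle
def rect(p):
    (c,s,a)=cv2.minAreaRect((p*1000).astype(np.float32))
    if s[0]<s[1]: s=s[::-1];a+=90
    return np.round(c,1),np.round(s,1),round((a+90)%180-90,1)
def sticks(f):
    W=cloud(f);g=f["pixels"].astype(int);z=W[...,2]
    M=((g.max(2)-g.min(2)<60)&(g.min(2)>100)&(z>.007)&(z<.045)&(W[...,0]<.56)&(W[...,0]>.32)&(W[...,1]>0)).astype(np.uint8)
    M=cv2.morphologyEx(M,cv2.MORPH_OPEN,np.ones((3,3),np.uint8))
    n,L,st,_=cv2.connectedComponentsWithStats(M)
    for i in range(1,n):
        if st[i,4]>200: print(st[i,:4],rect(W[L==i][:,:2]),np.percentile(z[L==i],[5,50,95]).round(4))
def look(n,p=(0.43,0.185,0.25)):
    manip.move_to(p,down(np.pi/2));manip.sleep(.3);f=manip.grab_frame("wrist")
    pickle.dump(f,open(n+".pkl","wb"));cv2.imwrite(f"pics/{n}.png",f["pixels"]);sticks(f);return f
if __name__=="__main__":
    import sys
    f=look(sys.argv[1]); print(manip.observe()['time_s'],manip.observe()['ft_force'])
E
python3 look.py T2
```

```text
[280 112  90  25] (array([478.3, 241.7]), array([99.8, 14.2]), 7.4) [0.0113 0.0127 0.0139]
[184 121  90  23] (array([371.6, 233. ]), array([99.8, 14.3]), 6.9) [0.0112 0.0126 0.014 ]
[255 240  77  23] (array([444.3,  88. ]), array([94.1, 20.5]), 7.9) [0.0094 0.0184 0.0199]
[258 287  51  19] (array([432.5,  28.7]), array([63.7, 15.4]), 8.8) [0.01   0.0184 0.0199]
15.6167 [ 0.72680927 -0.15611652  1.06897961]
```

View pics/T2.png

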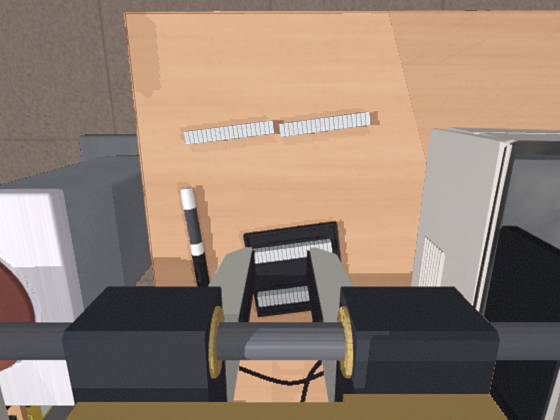

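The sticks at (228,134) and (324,118) have not moved at all, although the fingers closed at their measured position. I'll repeat the grasp slowly, with images and force readings along the way.

```bash
python3 - <<'E'
from h import *
pick=np.array([.4781,.2415]);q=down(np.pi+np.radians(7.4))
def st(n):
    o=manip.observe();print(n,round(o['time_s'],2),round(o['opening'],4),o['finger_force'],o['tool_pos'].round(4),o['ft_force'].round(2),R.from_quat(o['eef_rot']).as_matrix()[:,1].round(3))
ims=[]
def pic():
    ims.append(manip.grab_frame("wrist")["pixels"])
manip.move_to([*pick,.10],q);st("up");manip.set_gripper(.045);st("open");pic()
manip.movel([*pick,.024],v=.12);st("down");pic()
manip.set_gripper(.0,strength=20);st("closed");manip.sleep(.3);st("later");pic()
im=cv2.resize(np.hstack(ims),(1680*400//560*560//560,300)) if 0 else np.hstack([i[:,140:420] for i in ims])
cv2.imwrite("pics/g.png",cv2.resize(im,(800,400)))
E
```

```text
up 16.74 0.0257 0.0 [0.4783 0.2415 0.1003] [-0.31  0.2  -0.08] [-0.127  0.992 -0.   ]
open 17.3 0.045 0.0 [0.4781 0.2415 0.1001] [-0.21 -0.74  0.96] [-0.129  0.992 -0.   ]
down 18.13 0.0446 0.0 [0.4784 0.242  0.0244] [-0.15 -0.54  0.24] [-0.129  0.992  0.001]
closed 19.03 0.0003 0.0 [0.4781 0.2415 0.024 ] [ 0.33 -0.11  0.01] [-0.129  0.992 -0.   ]
later 19.33 0.0003 0.0 [0.4781 0.2415 0.024 ] [ 0.52 -0.05  0.35] [-0.129  0.992 -0.   ]
```

View pics/g.png

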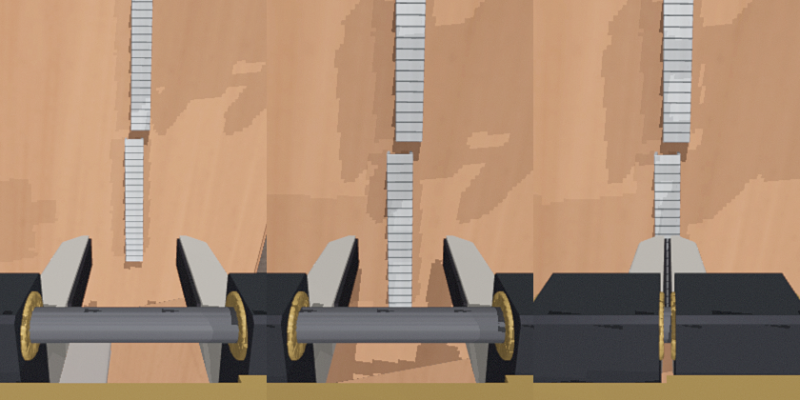

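The fingers close straight over the drawn stick in the third panel (rows 155 to 240) without touching it. I'll check the fingertip height from depth and by touching.

```bash
python3 - <<'E'
from h import *
f=manip.grab_frame("wrist");W=cloud(f)
for v in range(225,275,6): print(v,W[v,268].round(3),W[v,274].round(3),W[v,286].round(3))
P=[.4781,.2415]
manip.movel([*P,.045],v=.15)
print(manip.movel([*P,.014],v=.03,guard=3),manip.observe()['tool_pos'].round(4),manip.observe()['ft_force'].round(2))
manip.movel([*P,.08],v=.15)
for n in("top","scene"):
    f=manip.grab_frame(n);W=cloud(f);r=manip.trace(n,"stick_a")
    for d in r:
        Q=W[d["mask"]];print(n,round(d["conf"],2),np.round(d["position"]),np.nanmedian(Q,0).round(3))
    cv2.imwrite(f"pics/{n}g.png",f["pixels"])
print(manip.observe()['time_s'])
E
```

```text
225 [0.462 0.233 0.013] [0.462 0.236 0.012] [0.461 0.242 0.013]
231 [0.465 0.233 0.013] [0.465 0.237 0.012] [0.465 0.243 0.012]
237 [0.469 0.234 0.013] [0.469 0.237 0.012] [0.467 0.243 0.013]
243 [0.472 0.234 0.013] [0.472 0.237 0.014] [0.471 0.244 0.013]
249 [0.469 0.234 0.03 ] [0.469 0.237 0.029] [0.469 0.243 0.027]
255 [0.469 0.235 0.036] [0.469 0.237 0.036] [0.468 0.243 0.035]
261 [0.469 0.235 0.042] [0.469 0.238 0.042] [0.469 0.243 0.042]
267 [0.469 0.235 0.049] [0.468 0.238 0.05 ] [0.468 0.243 0.05 ]
273 [0.469 0.235 0.055] [0.469 0.238 0.054] [0.468 0.243 0.055]
False [0.4782 0.2416 0.0142] [0.2  1.13 0.27]
top 0.7 [169. 238.] [0.371 0.235 0.012]
top 0.61 [168. 214.] [0.444 0.24  0.011]
scene 0.89 [224. 316.] [0.369 0.237 0.011]
scene 0.73 [244. 272.] [0.43  0.066 0.006]
scene 0.55 [186. 302.] [0.47  0.244 0.011]
scene 0.5 [241. 275.] [0.435 0.093 0.016]
21.7
```

The depth reading puts the fingertips near z = 0.026 with the TCP at 0.024, and the TCP went down to 0.014 without contact. So the real fingertips sit about at the TCP, not 22 mm ahead of it. I'll measure the offset by touching the bare desk.

```bash
python3 - <<'E'
from h import *
P=[.44,.19]
manip.movel([*P,.06],v=.2); manip.movel([*P,.02],v=.15)
print(manip.movel([*P,-.028],v=.025,guard=3),manip.observe()['tool_pos'].round(4),manip.observe()['ft_force'].round(2))
manip.movel([*P,.06],v=.15);print(manip.observe()['time_s'])
E
```

```text
True [ 0.44    0.19   -0.0015] [-0.36 -0.62  5.3 ]
24.1583
```

The fingertips touch at TCP z ≈ -0.001, so they are at the TCP. I'll correct the heights by -22 mm and stack.

```bash
sed -i 's/up=.11/up=.08/; s/,\.024\],v=.12/,.002],v=.12/; s/,\.048\]/,.0265]/; s/,\.0405\]/,.0180]/' stack.py; sed -i 's/    manip.movel(\[\*pick,up\],v=.15)/    assert o["opening"]>.008\n&/' stack.py; python3 stack.py 2
```

```text
grip 0.0132 19.999920129776 [0.4782 0.2415 0.0022]
held 0.0142
contact True [0.4704 0.0643 0.0209]
t 30.8083
```

```bash
python3 stack.py 1; python3 - <<'E'
from look import *
f=pickle.load(open("p1.pkl","rb"));sticks(f)
E
```

```text
grip 0.0135 20.000344812870026 [0.3718 0.2328 0.0022]
held 0.0137
contact True [0.4229 0.0575 0.021 ]
t 37.1333
[173 150  10  26] (array([323.8, 156.8]), array([24.9,  7.5]), -89.9) [0.0088 0.0136 0.0159]
[236 228  97  88] (array([443.9,  60.5]), array([102.3, 100.4]), 7.5) [0.0117 0.0306 0.0327]
```

View pics/p1.png

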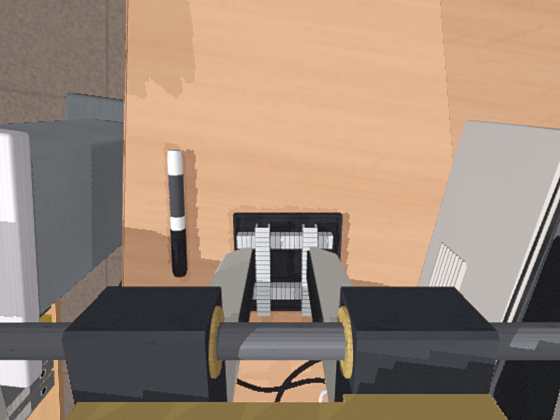

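The upper sticks lie parallel and level across the lower pair at (262,270) and (310,268). I'll check the figures, refine the pull distance, then take the grip.

```bash
python3 - <<'E'
from look import *
f=pickle.load(open("p1.pkl","rb"));W=cloud(f);z=W[...,2]
M=(z>.025)&(z<.04)&(abs(W[...,0]-.445)<.06)&(abs(W[...,1]-.06)<.07);r=np.array([[np.cos(np.radians(8)),np.sin(np.radians(8))]])
P=W[M];s=(P[:,:2]-[.446,.0608])@r[0]
for k in(s>0,s<0): print(rect(P[k][:,:2]),np.percentile(P[k][:,2],[5,50,95]).round(4))
f=pickle.load(open("L.pkl","rb"));W=cloud(f);z=W[...,2];g=f["pixels"].astype(int)
G=np.array([.6100,-.3652]);a=np.radians(106);u=np.array([np.cos(a),np.sin(a)]);l=np.array([u[1],-u[0]])
D=W[...,:2]-G;A=D@u;B=D@l
dark=g.max(2)<75
for nm,M in(("wingL",(B<-.018)&(B>-.034)),("wingR",(B>.018)&(B<.034))):
    M=M&(abs(A)<.02)&(z>.024)&(z<.05);print(nm,M.sum(),A[M].mean(),np.percentile(A[M],[5,95]),np.median(z[M]))
    M=M&(g.min(2)>150);print(' white',M.sum(),A[M].mean() if M.any() else 0)
M=(z>.062)&(z<.07)&(abs(A)<.02)&(abs(B)<.03);print("top",A[M].mean(),B[M].mean(),np.percentile(A[M],[2,98]))
for nm,M in(("mL",(B<0)),("mR",(B>0))):
    M=M&dark&(A>.04)&(A<.12)&(abs(B)<.05)&(z>.015)&(z<.03);print(nm,M.sum(),A[M].mean(),B[M].mean())
    M2=cv2.dilate(M.astype(np.uint8),np.ones((3,3)))>0;M2&=(g.min(2)>150);print(' white',M2.sum(),A[M2].mean())
Hs=(z>.06)&(z<.078)&(A<-.04);print("housing A max",np.percentile(A[Hs],99),"plate front A",np.percentile(A[(z>.012)&(z<.021)&(A>.05)&(abs(B)<.045)],99.5))
E
```

```text
(array([470.1,  64.1]), array([100.7,  14.1]), -82.0) [0.0302 0.0317 0.0329]
(array([422.6,  57.8]), array([100.7,  14.1]), -81.9) [0.0305 0.0317 0.0329]
wingL 37 -7.723467744166976e-05 [-0.00195983  0.00208387] 0.024576719397814584
 white 21 -0.0007565363666812405
wingR 31 -0.0006240321314542863 [-0.00209683  0.00157339] 0.02477871878806376
 white 16 -0.00065393002037704
top 0.0003344258716761844 -1.7589777018614527e-05 [-0.00552764  0.00548224]
mL 79 0.09908818412265706 -0.035687104629642884
 white 10 0.09946421329456125
mR 84 0.05594671645504163 0.03533169727182774
 white 12 0.055909179493871496
housing A max -0.0673842806304224 plate front A 0.09424795616704351
```

The stack is within 1 mm. The pull needed is 0.0776 + 0.0005 ≈ 78 mm. Now the slide.

```bash
cat > pull.py <<'E'
from h import *
import pickle
G=np.array([.6101,-.3650]);a=np.radians(106);u=np.array([np.cos(a),np.sin(a)])
def st(n):
    o=manip.observe();print(n,round(o['time_s'],2),round(o['opening'],4),round(o['finger_force'],1),o['tool_pos'].round(4),o['ft_force'].round(2),"A",round(float((o['tool_pos'][:2]-G)@u),4))
manip.movel([.42,-.15,.2],v=.25)
manip.move_to([*G,.14],down(a-np.pi/2)); manip.set_gripper(.05)
print(manip.movel([*G,.038],v=.1,guard=8));st("down")
manip.set_gripper(0.,strength=45);st("grip")
if manip.observe()['opening']>.008:
    T=G+.078*u
    manip.movel([*T,.038],v=.06);manip.sleep(.4);st("pulled")
    for n in("wrist","top","scene"):
        f=manip.grab_frame(n);pickle.dump(f,open(f"e_{n}.pkl","wb"));cv2.imwrite(f"pics/e_{n}.png",f["pixels"])
E
python3 pull.py; python3 - <<'E'
from h import *
import pickle
G=np.array([.6100,-.3652]);a=np.radians(106);u=np.array([np.cos(a),np.sin(a)]);l=np.array([u[1],-u[0]])
f=pickle.load(open("e_wrist.pkl","rb"));W=cloud(f);z=W[...,2]
D=W[...,:2]-G;A=D@u;B=D@l
M=(abs(B)>.018)&(abs(B)<.031)&(z>.022)&(z<.028)&(A>.03)&(A<.11)
for s in(M&(B>0),M&(B<0)): print(s.sum(),A[s].mean() if s.any() else 0,np.percentile(A[s],[5,50,95]) if s.any() else 0)
E
```

```text
False
down 42.35 0.0498 0.0 [ 0.6108 -0.3653  0.0389] [-0.34  0.64  0.66] A -0.0005
grip 43.04 0.0117 45.0 [ 0.6104 -0.3661  0.0381] [ 0.91 -2.97 -1.37] A -0.0012
pulled 44.89 0.0117 45.0 [ 0.5895 -0.293   0.0381] [ 3.34 -6.84 -4.79] A 0.0749
282 0.07359770590748944 [0.05414521 0.07485056 0.07803277]
0 0 0
```

View pics/e_wrist.png

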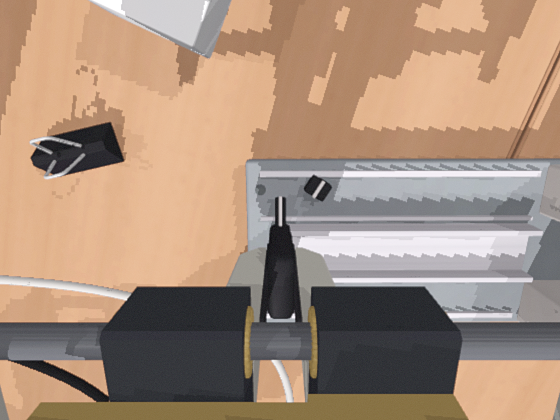

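The view shows the slide gripped, its pointer at (281,212) and one mark block at (318,188). The arm yields to the spring by about 3 mm, so I'll correct that against the image.

```bash
cat > fix.py <<'E'
from h import *
import sys
G=np.array([.6100,-.3652]);a=np.radians(106);u=np.array([np.cos(a),np.sin(a)]);l=np.array([u[1],-u[0]])
def meas(f):
    W=cloud(f);z=W[...,2];g=f["pixels"].astype(int);D=W[...,:2]-G;A=D@u;B=D@l
    w=(B>.019)&(B<.0305)&(z>.022)&(z<.029)&(abs(A-.0765)<.012);m=(g.max(2)<75)&(B>.025)&(B<.047)&(abs(A-.056)<.012)&(z>.019)&(z<.03)
    print("wing",w.sum(),np.median(A[w]).round(4),"mid",np.percentile(A[w],[5,95]).mean().round(4),"white",np.mean(A[w&(g.min(2)>150)]).round(4),"mR",m.sum(),A[m].mean().round(4),B[m].mean().round(4))
import pickle;meas(pickle.load(open("e_wrist.pkl","rb")))
d=float(sys.argv[1])
T=np.array([.6101,-.3650])+d*u
manip.movel([*T,.038],v=.02);manip.sleep(.6)
meas(manip.grab_frame("wrist"));o=manip.observe();print(round(o['time_s'],2),"A",((o['tool_pos'][:2]-G)@u).round(4),o['tool_pos'].round(4),round(o['opening'],4),o['finger_force'])
E
python3 fix.py .081
```

```text
wing 230 0.0754 mid 0.0754 white 0.0754 mR 341 0.0559 0.036
wing 226 0.0783 mid 0.0782 white 0.0783 mR 340 0.0559 0.0361
45.99 A 0.078 [ 0.5887 -0.2902  0.0381] 0.0115 45.01049101352692
```

```bash
python3 fix.py .0804; python3 - <<'E'
from h import *
f=manip.grab_frame("scene");W=cloud(f);z=W[...,2]
M=(z>.025)&(z<.04)&(abs(W[...,0]-.446)<.06)&(abs(W[...,1]-.06)<.06);print("stack",M.sum(),W[M].mean(0).round(3))
print(manip.finish_job())
E
```

```text
wing 230 0.0754 mid 0.0754 white 0.0754 mR 341 0.0559 0.036
wing 230 0.0775 mid 0.0775 white 0.0775 mR 338 0.0559 0.0361
46.89 A 0.0773 [ 0.5889 -0.2908  0.0381] 0.0116 45.01147270202637
stack 315 [0.442 0.064 0.03 ]
the job is handed in; nothing more can be done
None
```

The job is handed in at about 47 s: both loose sticks lie level across the lower pair, centred, about 34 mm apart and released, and the slide is held 77.5 mm out, within about 0.2 mm of the point midway between the mark blocks (which look turned relative to the loader, so that midpoint was my target).

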